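# Load the measuring chamber and fasten its lid

## Task

Set the black round puck flat in the ring on the floor of the open chamber, then lower the lid onto its gasket. Turn the red T-handle a quarter turn clockwise so that it draws the lid down tight, and last push the black captive knob in and, keeping it pushed, turn it clockwise as far as it goes so that it stays in; leave the bottles round about standing where they are.

Things in the scene. Friction and masses are not known exactly. Their poses are not given: they have to be found in the camera images.
- puck: The loose black round puck (a reference cap): 62 mm in diameter, 25 mm high, 0.16 kg, lying flat on a white paper mat (165 mm square, 2 mm thick) on the worktop; origin at the centre of its underside, z up. It can be gripped across its diameter from above.
- chamber: The grey measuring chamber, fixed to the worktop: open-topped box 120 mm deep (x) by 190 mm wide (y), rim 46 mm high, walls 8 mm, inner floor 10 mm high. Origin at the centre of its underside; x points to the back (hinge side, away from the robot), y to the left, z up; turned up to 0.08 rad. A rubber gasket strip stands 6 mm above the front rim and yields (15 N when flat).
- nest (a point): Where the puck belongs: centre, at floor height (10 mm above the worktop), of a white ring of 69 mm inner and 79 mm outer diameter, 7 mm high, on the chamber floor; 12 mm behind the chamber's centre. The puck's underside rests on the floor inside the ring. Wide open fingers fit in beside the puck only when they close along the chamber's y.
- lid (a joint): Angle of the aluminium lid (plate 116 mm deep, 190 mm wide, 8 mm thick) about the hinge on the chamber's back edge: 0 = drawn tight, about 0.04 = resting on the gasket, 1.95 to 2.15 at the start (open, leaning back past upright; stop 2.2). The hinge is damped (friction 0.3 N m); the lid sinks slowly once well over. To close it push its outer face near the free edge (about 5 N).
- lid_hinge (a point): The middle of the lid's hinge axis, which runs along the chamber's y at the back edge (60 mm behind the chamber's centre, 50 mm above the worktop), in mid-thickness of the lid plate.
- lid_edge (a point): Point on the lid's outer face (the upper one when shut), midway along its free edge and 10 mm in from it: 110 mm from the hinge, 4 mm off the plate's middle plane. The outer face is free of fittings here.
- latch (a joint): Turn of the red T-handle, clockwise seen from above with the lid shut: 0 to 0.1 at the start (bar along the free edge, lid free), stop at 1.5 (lid held down). With the lid on the gasket its tongue catches a ramp and draws the lid from about 0.04 rad to 0; past about 1.22 it stays by itself. Takes up to about 0.3 N m. Turned while the lid is open it keeps the lid from closing.
- latch_grip (a point): Centre of the T-handle's red bar: 70 mm long, 16 mm wide, 18 mm high. With the lid shut it is 88 mm above the worktop (34 mm above the lid's upper face), 20 mm in front of and 55 mm to the left of the chamber's centre. y runs along the bar, z away from the lid. Grip it across the 16 mm width.
- knob_push (a joint): How far the captive screw-knob is pushed in towards the lid, m: 0 = sprung fully out, stop at 0.014. The spring takes about 4 N at the start, 13 N at the end. With the lid drawn tight the knob is free to turn from about 0.010; turning draws it in to about 0.013, where it stays when let go. Not turned, it springs back out.
- knob_turn (a joint): Turn of the captive screw-knob, clockwise from above with the lid shut: 0 at the start, stop at 1.45. Unless it is pushed in it is blocked at about 0.17; past about 1.1 it stays in by itself. Takes under 0.2 N m.
- knob_grip (a point): Point on the axis of the black fluted round knob, 50 mm in diameter, 28 mm high, 11 mm below its top. With the lid shut and the knob out: 94 mm above the worktop (40 mm above the lid's upper face; the knob's underside is 23 mm above that face), 20 mm in front of and 55 mm to the right of the chamber's centre. It moves with the knob. z points away from the lid.
- amber_bottle: Bystander: brown bottle, 46 mm in diameter, 102 mm high, standing to the right of the big flat dark case (the nearer of two such); origin at the centre of its underside.
- hdpe_bottle: Bystander: white plastic bottle, 60 mm in diameter, 129 mm high, standing behind the paper mat, left of the big flat dark case; origin at the centre of its underside.

How it is judged:
By the outcome, as a careful person would: the job done as asked, in the order asked, and still so for the second after the job is handed in, with the robot touching nothing.
It also fails if it takes over 72 s, if anything falls off the work surface, if the arm or the gripper's body presses on something with over 40 N, if the wrist force passes 120 N, or if a joint passes its speed limit or range.

## Robot

A 6-joint arm with a two-finger parallel gripper is mounted at the origin on a cart in front of the work surface, level with it; the furniture and walls round the work are solid. World frame = base frame: x ahead of the robot, y to its left, z up, the work surface at z = 0. Lengths are in mm, angles in rad, forces in N, time in s.
With the tool pointing down it reaches from about 300 to 775 mm from the base axis. Payload 14.6 kg.
Tool frame: the origin (TCP) lies midway between the tips of the shut fingers; the grasp point (between the pads) lies 19 mm behind it; y points along the fingers, z is the direction in which the jaws open and shut, and the axes are right-handed (so a half turn about y gives the same grasp; the last joint's range is limited). The gripper opens to 94 mm and grips with 3 to 60 N. Pads are 16 mm wide; open, the fingers measure 119 mm over their backs; the gripper's body (75 mm by 177 mm) begins 78 mm behind the grasp point.
Start: joints at [-1.368, 0.3, 1.521, -0, 1.321, -0.067], TCP at [146.589, -530.095, 181.546] pointing down, gripper open.
Joint ranges: [-3.03, 3.03], [-0.79, 2.21], [0.23, 2.52], [-1.04, 4.18], [0, 3.07], [-2.55, 2.55]. Speed limits (rad/s): [2.22, 2.22, 2.57, 3.14, 3.14, 3.14].

## Interface

Orientations are given as [roll, pitch, yaw] about the fixed x, y, z axes, in that order (R = Rz(yaw) Ry(pitch) Rx(roll)).
In Python, from cell import manip gives the robot as it stands.
- The arm moves only by the tool play_rows, never from a script. Its argument "series" is a list of rows, each a list of 3 entries, a list of its own where there are three numbers: the shift along the tool's x, y, z in m, then the turn about the tool's y in rad, then the closure, from 0 (fully open) to 1 (shut). In form: [[[dx, dy, dz], twist, grip], ...]. A call has 1 to 20 rows; each row is the pose to reach, as a shift and turn from the pose measured when the call began, along the tool's axes at that moment; what a row does not reach only later rows make up. A row lasts 1/10 s, in which the tool goes at most 50 mm and 8.59 degrees, less where a joint would pass 70% of its speed; a pose out of reach is approached as far as the arm can. A call with a gripper value outside its range is refused whole. The fingers move at their own pace and stop on an object; "squeeze" is the grip in N (left out, the last holds). Time passes only in rows, so rows that repeat a pose let the fingers close. It gives the time, the measured TCP pose, the force and the opening at its end, in the units of the state.
- manip.read_state(): the state, without advancing time (a new reading comes with each control period).
- manip.camera(name): name is "scene" or "top" or "wrist"; returns the picture (420x560x3 uint8, red, green, blue); there is no depth.
- manip.camera_params(name): a dict with "K" (3x3 intrinsics, pixels), "rvec" (rotation vector, rad) and "tvec" (3), from world to camera coordinates, as OpenCV has them. Camera axes: x right, y down, z forward; pixel columns grow to the right and rows downward; lengths in mm; the calibration is good to about 2 mm. A picture is of the moment at which its call begins: read the wrist's pose just before it. camera_params takes no time and is no camera call; for the wrist camera it gives the pose at the moment of the call.
- manip.sign_off(): hands the job in, once; it reports no verdict.
The state is a dict: "clock": time; "joints": joint angles; "qd": joint speeds; "effort": joint torques, N m; "eef_pos": TCP position; "eef_rot": TCP orientation; "wrist_force": force on the tool from outside, world axes, zero at the start; "moment": the same for the moment, N m; "finger_gap": finger opening in mm.
Only numpy, scipy, OpenCV 4.12 (cv2) and the standard library are available. Lean on these libraries where they do the work, as an engineer would, in place of code of your own. Each camera call takes 0.05 s, during which the arm holds its last target. There are 200 camera calls.

## Working session

There is one attempt and no reset: what is moved stays moved. The work goes in short steps, Python scripts to look and compute and a tool call to move; the robot and the scene stay as the last step left them, time stands still between calls to the robot, and variables do not carry over. Pictures are saved under pics/ and viewed, about 8 in all and at most 12, crops included, and the job is handed in when it is done.

Besides the shell and the picture viewer there is one more tool, called after "Emit:" as name(argument=value, ...), one argument or row to a line, values as JSON. play_rows: Moves the arm, as the interface text tells. Its arguments: {"type":"object","properties":{"series":{"type":"array","items":{"type":"array"}},"squeeze":{"type":"number"}},"required":["series"]}

```bash
ls; mkdir -p pics; python3 - <<'E'
from cell import manip
import cv2
print(manip.read_state())
for n in ("scene","top"):
    im=manip.camera(n); cv2.imwrite(f"pics/{n}0.png",cv2.cvtColor(im,cv2.COLOR_RGB2BGR)); print(n,manip.camera_params(n))
E
```

```text
pics
{'clock': 0.0, 'joints': array([-1.36758557e+00,  3.00442175e-01,  1.52156447e+00, -9.46122595e-06,
        1.32067639e+00, -6.66184746e-02]), 'qd': array([-0.00101772,  0.00113175,  0.00133799, -0.00090278,  0.0003314 ,
        0.00173134]), 'effort': array([-1.79866092e-04, -5.31812167e+01, -3.52737522e+01,  7.08525768e-02,
        2.44601921e-02, -1.08668087e-04]), 'eef_pos': array([ 146.54081373, -529.83279544,  181.00923145]), 'eef_rot': array([-1.57188490e+00,  6.34419714e-05, -2.87176111e+00]), 'wrist_force': array([0.43305749, 0.62547786, 0.1584253 ]), 'moment': array([-0.01104468,  0.03030173, -0.0475205 ]), 'finger_gap': 93.9311891663917}
scene {'K': array([[511.56209955,   0.        , 276.22470943],
       [  0.        , 511.56209955, 204.40182312],
       [  0.        ,   0.        ,   1.        ]]), 'rvec': array([ 1.98529385, -0.65317262,  0.4083104 ]), 'tvec': array([-558.50679193,  146.14053684, 1157.11007319])}
top {'K': array([[381.32668338,   0.        , 274.30468695],
       [  0.        , 381.32668338, 207.48979357],
       [  0.        ,   0.        ,   1.        ]]), 'rvec': array([ 2.10516616, -2.16395584,  0.17836891]), 'tvec': array([-241.09245638,  561.9910862 ,  964.49183371])}
```

View pics/scene0.png

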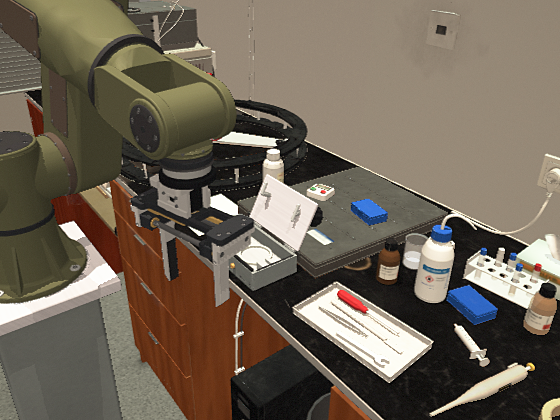

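View pics/top0.png

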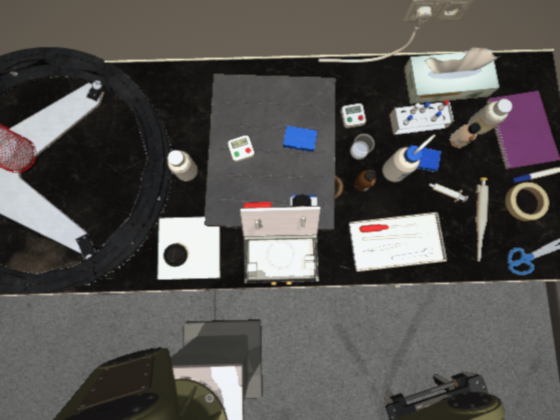

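The top view shows the mat at about (189,248), the puck at (176,254), the chamber at (281,260) with the ring at about (281,256), and the white bottle at (182,165). I'll enlarge this area to measure it.

```bash
cat > h.py <<'E'
import numpy as np, cv2
from cell import manip
from scipy.spatial.transform import Rotation as R
def snap(n,f,crop=None,s=1):
    im=cv2.cvtColor(manip.camera(n),cv2.COLOR_RGB2BGR); cv2.imwrite(f"pics/{f}_raw.png",im)
    if crop: x0,y0,x1,y1=crop; im=im[y0:y1,x0:x1]
    cv2.imwrite(f"pics/{f}.png",cv2.resize(im,None,fx=s,fy=s,interpolation=cv2.INTER_CUBIC))
def ray(p,u,v):
    Rm=cv2.Rodrigues(p["rvec"])[0]; d=Rm.T@np.linalg.solve(p["K"],[u,v,1]); return -Rm.T@p["tvec"],d
def atz(p,u,v,z):
    c,d=ray(p,u,v); return c+d*(z-c[2])/d[2]
def proj(p,X):
    return cv2.projectPoints(np.float64(X).reshape(-1,3),p["rvec"],p["tvec"],p["K"],None)[0][:,0]
def toolR():
    s=manip.read_state(); return s,R.from_euler("xyz",s["eef_rot"])
def shift(target):  # world target mm -> tool shift m
    s,r=toolR(); return r.inv().apply(np.array(target)-s["eef_pos"])/1000
E
python3 - <<'E'
from h import *
im=cv2.imread("pics/top0.png")[190:295,145:345]
cv2.imwrite("pics/crop0.png",cv2.resize(im,None,fx=4,fy=4,interpolation=cv2.INTER_CUBIC))
p=manip.camera_params("top")
print("puck",atz(p,176,254,27).round()," mat",atz(p,189,248,2).round(),"chamber",atz(p,281,260,46).round(),"ring",atz(p,281,256,14).round(),"hdpe",atz(p,182,165,120).round(),"cam",ray(p,0,0)[0])
s,r=toolR();print(r.as_matrix().round(3))
q=manip.camera_params("wrist");Rw=cv2.Rodrigues(q["rvec"])[0];c=-Rw.T@q["tvec"];print("wristcam in tool",r.inv().apply(c-s["eef_pos"]),r.inv().apply(Rw[2]),q["K"][0])
E
```

```text
puck [441.   7.  27.]  mat [457. -21.   2.] chamber [ 417. -270.   46.] ring [ 428. -271.   14.] hdpe [657. -28. 120.] cam [ 387.72111643 -253.81047283 1043.77039168]
[[-0.964 -0.     0.267]
 [-0.267  0.001 -0.964]
 [-0.    -1.    -0.001]]
wristcam in tool [-8.18329734e+01 -2.02566395e+02  1.52031202e-01] [ 2.82816964e-01  9.59173718e-01 -5.86646040e-04] [321.26332949   0.         283.67692741]
```

View pics/crop0.png

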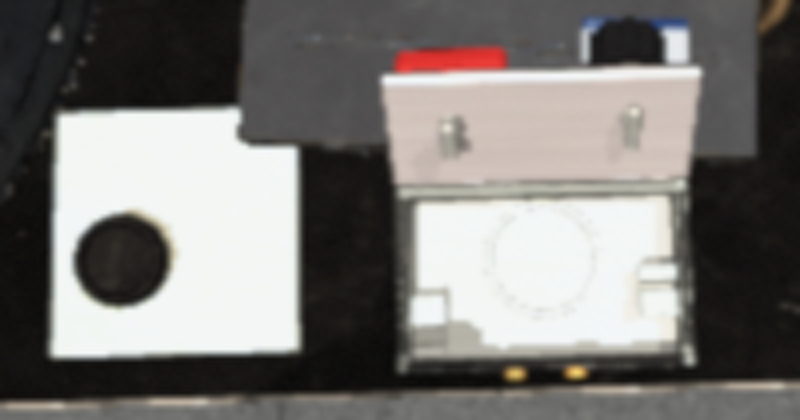

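The crop shows the puck centred at about (122,258). The chamber's front rim runs (402,368) to (690,362) and its back edge (398,190) to (690,182). The ring centre is at about (544,260). I'll move above the puck for a wrist view.

Emit:
play_rows(
  series=[
    [[-0.427,0.03,-0.44],0.27,0],
    [[-0.427,0.03,-0.44],0.27,0],
    [[-0.427,0.03,-0.44],0.27,0],
    [[-0.427,0.03,-0.44],0.27,0],
    [[-0.427,0.03,-0.44],0.27,0],
    [[-0.427,0.03,-0.44],0.27,0],
    [[-0.427,0.03,-0.44],0.27,0],
    [[-0.427,0.03,-0.44],0.27,0],
    [[-0.427,0.03,-0.44],0.27,0],
    [[-0.427,0.03,-0.44],0.27,0],
    [[-0.427,0.03,-0.44],0.27,0],
    [[-0.427,0.03,-0.44],0.27,0],
    [[-0.427,0.03,-0.44],0.27,0],
    [[-0.427,0.03,-0.44],0.27,0],
    [[-0.427,0.03,-0.44],0.27,0],
    [[-0.427,0.03,-0.44],0.27,0],
    [[-0.427,0.03,-0.44],0.27,0],
  ],
)

```text
clock: 1.8
eef_pos: [440.5, 6.9, 151.7]
eef_rot: [-1.572, 0.0, 3.14]
wrist_force: [-0.2, -0.3, 0.4]
finger_gap: 94.0
```

```bash
python3 - <<'E'
from h import *
s,r=toolR();print(s["eef_pos"].round(1),s["joints"].round(3),s["eef_rot"].round(3))
p=manip.camera_params("wrist"); snap("wrist","w1"); 
im=cv2.imread("pics/w1_raw.png"); g=cv2.cvtColor(im,cv2.COLOR_BGR2GRAY)
print("expect puck",proj(p,[441,7,27]))
n,l,st,ce=cv2.connectedComponentsWithStats((g<60).astype(np.uint8))
for i in range(1,n):
    if st[i,4]>800: print(st[i],ce[i],atz(p,*ce[i],27).round(1))
t=manip.camera_params("top")
c=lambda u,v:(145+(u+.5)/4-.5,190+(v+.5)/4-.5)
for k in [(402,368),(690,362),(396,190),(690,182)]: print("rim",atz(t,*c(*k),46).round(1))
print("ring",atz(t,*c(544,260),14).round(1))
for k in [(384,77),(701,70)]: print("lidtop",atz(t,*c(*k),155).round(1))
E
```

```text
[440.5   6.9 151.7] [-6.800e-02  8.400e-02  1.851e+00  1.000e-03  1.206e+00  1.505e+00] [-1.572  0.     3.14 ]
expect puck [[283.56575352 194.37570591]]
[    0     0   560   420 97983] [184.49366727 177.2057908 ] [459.4 109.3  27. ]
[ 376  124  137  140 9266] [420.6102957  185.29376214] [ 450.5 -135.5   27. ]
[ 250  165   58   58 2487] [278.50864495 193.2026538 ] [442.3  12.3  27. ]
rim [ 364.2 -176.2   46. ]
rim [ 362.9 -361.3   46. ]
rim [ 478.8 -174.    46. ]
rim [ 478.7 -366.6   46. ]
ring [ 432. -270.   14.]
lidtop [ 535.8 -176.6  155. ]
lidtop [ 534.8 -363.9  155. ]
```

View pics/w1.png

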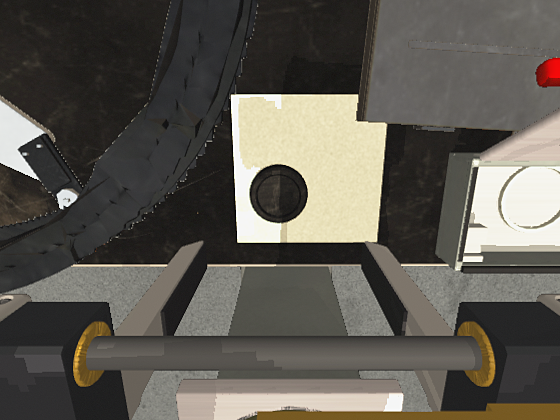

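The wrist view shows the puck at (279,194), which matches the top view at about (441.5, 11). The dark ring frame on the left may stand tall, so I'll turn the jaws tangential to it before going down.

Emit:
play_rows(
  series=[
    [[-0.001,0,-0.004],-0.96,0],
    [[-0.001,0,-0.004],-0.96,0],
    [[-0.001,0,-0.004],-0.96,0],
    [[-0.001,0,-0.004],-0.96,0],
    [[-0.001,0.03,-0.004],-0.96,0],
    [[-0.001,0.05,-0.004],-0.96,0],
    [[-0.001,0.08,-0.004],-0.96,0],
    [[-0.001,0.11,-0.004],-0.96,0],
    [[-0.001,0.13,-0.004],-0.96,0],
    [[-0.001,0.141,-0.004],-0.96,0],
    [[-0.001,0.141,-0.004],-0.96,0],
    [[-0.001,0.141,-0.004],-0.96,1],
    [[-0.001,0.141,-0.004],-0.96,1],
    [[-0.001,0.141,-0.004],-0.96,1],
    [[-0.001,0.141,-0.004],-0.96,1],
    [[-0.001,0.141,-0.004],-0.96,1],
    [[-0.001,0.141,-0.004],-0.96,1],
  ],
  squeeze=25,
)

```text
clock: 3.55
eef_pos: [441.7, 11.2, 10.9]
eef_rot: [-1.571, 0.001, -2.183]
wrist_force: [-0.5, -0.6, 0.6]
finger_gap: 49.6
```

```bash
python3 - <<'E'
from h import *
snap("wrist","w2"); s,_=toolR(); print(s["finger_gap"],proj(manip.camera_params("wrist"),[441.5,11,27]))
E
```

```text
45.27161204439715 [[284.33993946 249.90655346]]
```

View pics/w2.png

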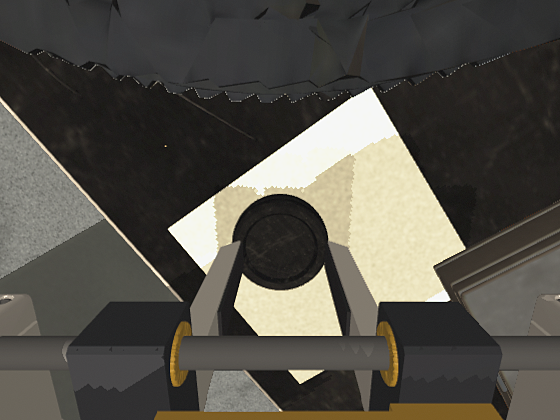

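The puck is at about (280,242), with the fingertips apparently on its near side and the gap still shrinking. I'll check this geometrically.

```bash
python3 - <<'E'
from h import *
p=manip.camera_params("wrist"); s,r=toolR(); print(s["finger_gap"],s["wrist_force"],s["eef_pos"])
print("puck now",atz(p,280,242,27).round(1))
for o in ([0,0,0],[0,-19,0],[0,0,22.6],[0,0,-22.6],[8,0,22.6],[-8,0,22.6],[0,0,35],[0,0,-35]): print(o,proj(p,s["eef_pos"]+r.apply(o)).round(1))
print("tool x world",r.as_matrix()[:,0].round(2))
print("puck bottom-mid",proj(p,[441.5,11,2]))
E
```

```text
45.27161204439715 [0.77154678 0.20265851 0.16696455] [441.66651679  11.26411725  10.80656661]
puck now [442.4  16.9  27. ]
[0, 0, 0] [[284.3 239.8]]
[0, -19, 0] [[284.3 251.3]]
[0, 0, 22.6] [[317.7 239.8]]
[0, 0, -22.6] [[250.9 239.7]]
[8, 0, 22.6] [[317.4 250.7]]
[-8, 0, 22.6] [[318.1 228.7]]
[0, 0, 35] [[336.  239.8]]
[0, 0, -35] [[232.6 239.7]]
tool x world [-0.58 -0.82 -0.  ]
puck bottom-mid [[284.3288758  235.48124927]]
```

Emit:
play_rows(
  series=[
    [[0,0,0],0,1],
    [[0,0,0],0,1],
    [[0,0,0],0,1],
  ],
)

```text
clock: 3.9
eef_pos: [441.6, 11.2, 10.8]
eef_rot: [-1.571, 0.001, -2.183]
wrist_force: [0.2, -0.2, 0.6]
finger_gap: 21.2
```

```bash
python3 - <<'E'
from h import *
s,_=toolR(); print(s["finger_gap"],s["wrist_force"])
snap("wrist","w3")
g=cv2.imread("pics/w3_raw.png"); a=cv2.imread("pics/w2_raw.png")
cv2.imwrite("pics/w3c.png",cv2.resize(np.hstack([a[150:330,160:410],g[150:330,160:410]]),None,fx=1.6,fy=1.6))
E
```

```text
21.165391364311084 [ 0.20521532 -0.15286472  0.59280525]
```

View pics/w3c.png

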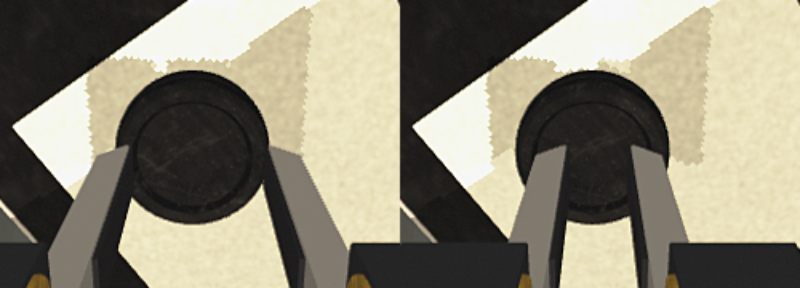

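The fingers pass in front of the puck without touching it, so my height or position is off. I'll triangulate the unmoved puck and the mat corners from all the views.

```bash
python3 - <<'E'
from h import *
from scipy.optimize import least_squares
t=manip.camera_params("top"); w2=manip.camera_params("wrist")
# w1 params rebuilt from tool-mounted camera
s,r=toolR(); Rw=cv2.Rodrigues(w2["rvec"])[0]
ct=r.inv().apply(-Rw.T@w2["tvec"]-s["eef_pos"]); Rt=Rw@r.as_matrix()
r1=R.from_euler("xyz",[-1.572,0,3.14]); e1=np.array([440.5,6.9,151.7])
Rw1=Rt@r1.as_matrix().T; w1=dict(K=w2["K"],rvec=cv2.Rodrigues(Rw1)[0],tvec=-Rw1@(e1+r1.apply(ct)))
print("axis/up in tool",Rt[2].round(3),Rt[1].round(3),"ctool",ct.round(1), "K",w2["K"].round(1).tolist())
obs=[(t,175.1,254.2),(w1,279,194),(w2,280.5,241.5)]
f=lambda X:np.concatenate([(proj(p,X)[0]-[u,v])*(3 if p is t else 1) for p,u,v in obs])
o=least_squares(f,[441,11,20]); print("puck top tri",o.x.round(1),o.fun.round(1))
# mat: x,y,z,yaw from w1
g=cv2.imread("pics/w1_raw.png")
C=np.array([[82.5,82.5,0],[82.5,-82.5,0],[-82.5,-82.5,0],[-82.5,82.5,0]])
uv=np.array([[232,94.5],[387,95],[379,242],[237,242]])
fm=lambda q:(proj(w1,R.from_euler("z",q[3]).apply(C)+q[:3])-uv).ravel()
o=least_squares(fm,[457,-21,2,0]); print("mat",o.x.round(3),o.fun.round(1))
print("w1 vs actual scale: proj mat z=2",proj(w1,C+[457,-15,2]).round().tolist())
# table front edge: w1 v=265
print(atz(w1,283,265,0),atz(t,210,291,0), [ (k, proj(t,[441.5,11,z]).round(1)) for k,z in ((27,27),(0,0))])
E
```

```text
axis/up in tool [ 0.282  0.959 -0.001] [ 0.959 -0.282  0.001] ctool [-8.190e+01 -2.026e+02 -2.000e-01] K [[321.3, 0.0, 283.7], [0.0, 321.3, 208.2], [0.0, 0.0, 1.0]]
puck top tri [440.   13.   15.6] [-0.3  0.9 -0.2 -1.1  0.3  0.3]
mat [ 4.58678e+02 -2.01040e+01 -1.04800e+00  4.00000e-03] [-1.   0.8  2.  -0.5 -2.1 -0.4  1.1  0.1]
w1 vs actual scale: proj mat z=2 [[226.0, 97.0], [385.0, 96.0], [373.0, 244.0], [233.0, 244.0]]
[346.38589174   8.65155871   0.        ] [341.05551863 -78.25472095   0.        ] [(27, array([[174.6, 253.7]])), (0, array([[177.2, 254.2]]))]
```

Triangulation puts the puck at (440,13) on a table at z≈0. The visible fingertips end about 20 mm short of the reported TCP, at v≈241 instead of the predicted 229. So the real tips sat just above the puck. I'll reopen, go lower and close again.

Emit:
play_rows(
  series=[
    [[0,0,-0.002],0,0],
    [[0,0,-0.002],0,0],
    [[0,0,-0.002],0,0],
    [[0,0,-0.002],0,0],
    [[0,0,-0.002],0,0],
    [[0,0,-0.002],0,0],
    [[0,0,-0.002],0,0],
    [[0,0,-0.002],0,0],
    [[0,0.005,-0.002],0,0],
    [[0,0.01,-0.002],0,0],
    [[0,0.014,-0.002],0,0],
    [[0,0.014,-0.002],0,1],
    [[0,0.014,-0.002],0,1],
    [[0,0.014,-0.002],0,1],
    [[0,0.014,-0.002],0,1],
    [[0,0.014,-0.002],0,1],
    [[0,0.014,-0.002],0,1],
    [[0,0.014,-0.002],0,1],
  ],
  squeeze=25,
)

```text
clock: 5.75
eef_pos: [440.1, 12.4, -3.1]
eef_rot: [-1.571, 0.001, -2.183]
wrist_force: [0.2, -0.5, 1.2]
finger_gap: 61.1
```

The puck is held, with the gap at 61.1 mm. I'll lift it and carry it above the nest, turning the jaws to lie along y.

Emit:
play_rows(
  series=[
    [[0,-0.02,0],0,1],
    [[0,-0.06,0],0,1],
    [[0,-0.1,0],0,1],
    [[0,-0.15,0],0,1],
    [[0.236,-0.15,0.155],0.96,1],
    [[0.236,-0.15,0.155],0.96,1],
    [[0.236,-0.15,0.155],0.96,1],
    [[0.236,-0.15,0.155],0.96,1],
    [[0.236,-0.15,0.155],0.96,1],
    [[0.236,-0.15,0.155],0.96,1],
    [[0.236,-0.15,0.155],0.96,1],
    [[0.236,-0.15,0.155],0.96,1],
    [[0.236,-0.15,0.155],0.96,1],
    [[0.236,-0.15,0.155],0.96,1],
  ],
)

```text
clock: 7.15
eef_pos: [431.3, -269.3, 146.7]
eef_rot: [-1.572, 0.0, -3.141]
wrist_force: [-0.1, -0.9, -1.3]
finger_gap: 60.8
```

```bash
python3 - <<'E'
from h import *
s,r=toolR(); print(s["eef_pos"].round(1),s["eef_rot"].round(3),s["finger_gap"])
p=manip.camera_params("wrist"); snap("wrist","w4",None,1.4)
np.savez("pics/w4.npz",**p)
print(proj(p,[[432,-270,14],[364,-176,46],[363,-361,46]]).round(1)*1.4)
E
```

```text
[ 431.3 -269.3  146.7] [-1.572  0.    -3.141] 60.77081457504108
[[398.02 269.36]
 [270.9  368.62]
 [520.66 370.3 ]]
```

View pics/w4.png

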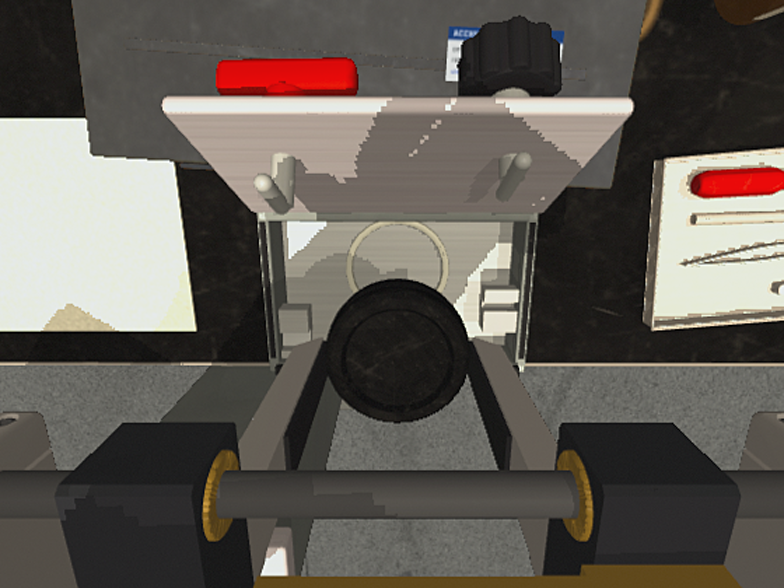

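The ring centre is at (398,269) in the view, which confirms the nest at about (432,-270). The chamber yaw is about 0. The puck sits slightly toward +x in the jaws. I'll descend partway and check its alignment.

Emit:
play_rows(
  series=[
    [[0.002,0.04,0.001],0,1],
    [[0.002,0.08,0.001],0,1],
    [[0.002,0.105,0.001],0,1],
    [[0.002,0.115,0.001],0,1],
    [[0.002,0.115,0.001],0,1],
  ],
)

```text
clock: 7.7
eef_pos: [429.2, -269.7, 31.2]
eef_rot: [-1.573, -0.001, -3.14]
wrist_force: [0.7, -0.0, -0.1]
finger_gap: 61.3
```

```bash
python3 - <<'E'
from h import *
s,r=toolR(); print(s["eef_pos"].round(1),s["finger_gap"],s["wrist_force"].round(1))
p=manip.camera_params("wrist"); snap("wrist","w5",(200,120,370,330),3.5)
u=np.array
f=lambda X:(proj(p,X)-[200,120])*3.5
print("ring ctr, front/back inner, l/r",f([[432,-270,17],[432+39.5,-270,17],[432-34.5,-270,17],[432,-230.5,17],[432,-309.5,17]]).round())
e=s["eef_pos"]; print("puck top if ofs 2.5",f([e+[2.5,0,30],e+[33.5,0,30],e+[-28.5,0,30]]).round(), "floor", f([[470,-270,46]]))
E
```

```text
[ 429.2 -269.7   31.2] 61.26727240029577 [ 0.7 -0.  -0.1]
ring ctr, front/back inner, l/r [[293. 380.]
 [294. 189.]
 [293. 532.]
 [101. 379.]
 [486. 380.]]
puck top if ofs 2.5 [[291. 472.]
 [292. 294.]
 [291. 635.]] floor [[293.4929534  228.37222403]]
```

View pics/w5.png

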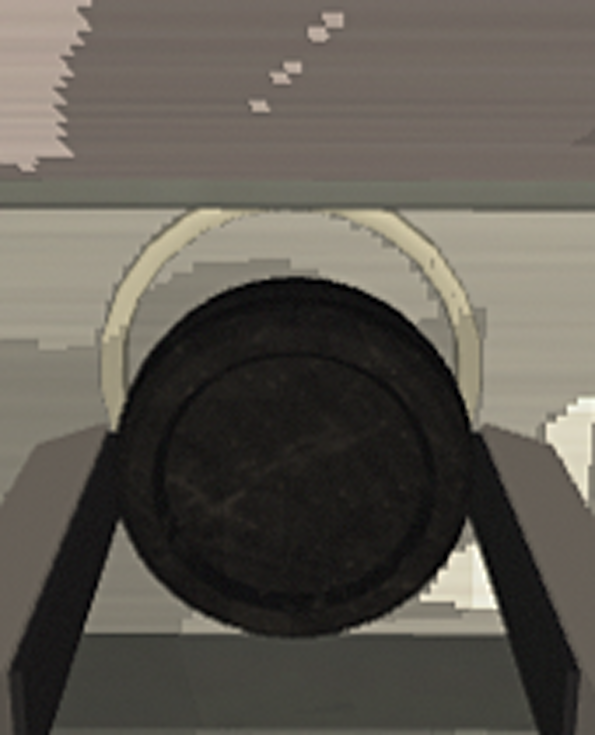

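The puck is nearly concentric with the ring: u is 296 against 292, so within 1 mm. Next I'll make a small correction and lower it.

Emit:
play_rows(
  series=[
    [[-0.001,0.008,-0.001],0,1],
    [[-0.001,0.014,-0.001],0,1],
    [[-0.001,0.018,-0.001],0,1],
    [[-0.001,0.022,-0.001],0,1],
    [[-0.001,0.025,-0.001],0,1],
    [[-0.001,0.025,-0.001],0,1],
  ],
)

```text
clock: 8.35
eef_pos: [430.6, -269.1, 7.0]
eef_rot: [-1.572, 0.0, -3.14]
wrist_force: [-0.2, -0.7, -1.3]
finger_gap: 60.9
```

Emit:
play_rows(
  series=[
    [[0,0.001,0],0,1],
    [[0,0.002,0],0,1],
    [[0,0.002,0],0,1],
  ],
)

```text
clock: 8.65
eef_pos: [430.6, -269.1, 5.0]
eef_rot: [-1.572, 0.0, -3.14]
wrist_force: [0.6, -1.0, -1.2]
finger_gap: 61.3
```

Emit:
play_rows(
  series=[
    [[0,0,0],0,0.35],
    [[0,0,0],0,0.35],
    [[0,0,0],0,0.35],
    [[0,0,0],0,0],
    [[0,0,0],0,0],
    [[0,-0.03,0],0,0],
    [[0,-0.08,0],0,0.5],
    [[0,-0.13,0],0,1],
    [[0,-0.16,0],0,1],
    [[0,-0.16,0],0,1],
  ],
)

```text
clock: 9.65
eef_pos: [432.1, -270.3, 169.5]
eef_rot: [-1.567, 0.007, -3.14]
wrist_force: [0.2, -1.1, -1.0]
finger_gap: 56.6
```

```bash
python3 - <<'E'
from h import *
s,r=toolR(); print(s["eef_pos"].round(1),s["finger_gap"],s["wrist_force"].round(1))
snap("wrist","w6",(150,20,410,280),2.3)
p=manip.camera_params("wrist")
print(((proj(p,[[432,-270,17],[432,-270,35],[432-39.5,-270,17]])-[150,20])*2.3).round())
E
```

```text
[ 432.1 -270.3  169.5] 56.594601850970726 [ 0.2 -1.1 -1. ]
[[307. 389.]
 [307. 398.]
 [307. 466.]]
```

View pics/w6.png

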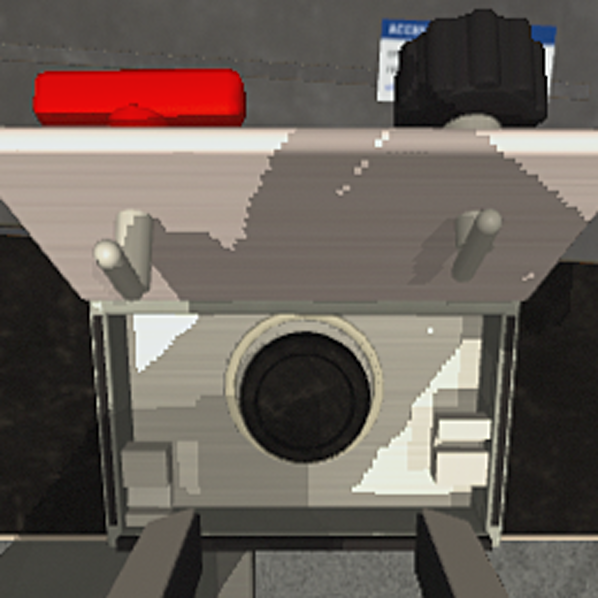

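The puck lies flat and concentric in the ring, at (305,398) against a predicted (307,398). Now I'll take the shut fingers behind the lid.

Emit:
play_rows(
  series=[
    [[-0.04,-0.01,0.003],0,1],
    [[-0.09,-0.01,0.003],0,1],
    [[-0.135,-0.01,0.003],0,1],
    [[-0.135,-0.01,0.003],0,1],
    [[-0.135,-0.01,0.003],0,1],
    [[-0.135,0.02,0.003],0,1],
    [[-0.135,0.054,0.003],0,1],
    [[-0.135,0.054,0.003],0,1],
  ],
  squeeze=20,
)

```text
clock: 10.5
eef_pos: [563.4, -271.7, 108.8]
eef_rot: [-1.573, -0.003, -3.141]
wrist_force: [-0.3, 0.1, -0.9]
finger_gap: 0.3
```

Emit:
play_rows(
  series=[
    [[0.016,-0.002,0],0,1],
    [[0.03,-0.003,0],0,1],
    [[0.043,-0.003,0],0,1],
    [[0.057,-0.005,0],0,1],
    [[0.071,-0.006,0],0,1],
    [[0.083,-0.006,0],0,1],
    [[0.095,-0.006,0],0,1],
    [[0.111,-0.007,0],0,1],
    [[0.126,-0.007,0],0,1],
    [[0.14,0,0],0,1],
    [[0.15,0.006,0],0,1],
  ],
)

```text
clock: 11.6
eef_pos: [412.9, -272.2, 104.9]
eef_rot: [-1.572, -0.001, 3.141]
wrist_force: [3.3, -0.4, 0.5]
finger_gap: 0.4
```

```bash
python3 - <<'E'
from h import *
s,r=toolR(); print(s["eef_pos"].round(1),s["wrist_force"].round(1))
a=cv2.cvtColor(manip.camera("wrist"),cv2.COLOR_RGB2BGR); b=cv2.cvtColor(manip.camera("scene"),cv2.COLOR_RGB2BGR)[150:290,200:360]
b=cv2.resize(b,(480,420),interpolation=cv2.INTER_CUBIC); cv2.imwrite("pics/w7.png",cv2.resize(np.hstack([a[:,100:470],b]),None,fx=.94,fy=.94))
E
```

```text
[ 412.9 -272.2  104.9] [ 3.3 -0.4  0.5]
```

View pics/w7.png

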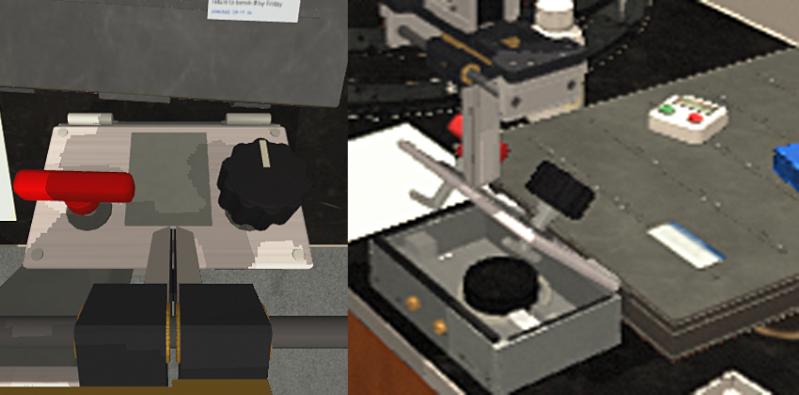

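Wrist and scene views agree that the lid is about 0.7 rad open and following the fingers, and the puck is in place. I'll keep pushing it down.

Emit:
play_rows(
  series=[
    [[0.007,0.01,0],0,1],
    [[0.014,0.02,0],0,1],
    [[0.02,0.03,0],0,1],
    [[0.024,0.04,0],0,1],
    [[0.027,0.05,0],0,1],
    [[0.029,0.057,0],0,1],
    [[0.03,0.062,0],0,1],
    [[0.03,0.064,0],0,1],
  ],
)

```text
clock: 12.5
eef_pos: [381.7, -271.5, 39.2]
eef_rot: [-1.574, -0.004, 3.141]
wrist_force: [0.3, -0.0, 1.1]
finger_gap: 0.5
```

Emit:
play_rows(
  series=[
    [[0,0.001,0],0,1],
    [[0,0.002,0],0,1],
    [[0,0.003,0],0,1],
    [[0,0.003,0],0,1],
  ],
)

```text
clock: 12.9
eef_pos: [381.8, -271.5, 36.2]
eef_rot: [-1.574, -0.004, 3.141]
wrist_force: [0.5, -0.1, 0.8]
finger_gap: 0.5
```

Emit:
play_rows(
  series=[
    [[0,0.001,0],0,1],
    [[0,0.002,0],0,1],
    [[0,0.003,0],0,1],
    [[0,0.004,0],0,1],
    [[0,0.004,0],0,1],
  ],
)

```text
clock: 13.4
eef_pos: [381.7, -271.6, 32.4]
eef_rot: [-1.574, -0.004, 3.141]
wrist_force: [-2.5, 1.0, 3.9]
finger_gap: 0.4
```

```bash
python3 - <<'E'
from h import *
s,r=toolR(); print(s["eef_pos"].round(1),s["wrist_force"].round(1),s["joints"].round(2))
p=manip.camera_params("wrist")
a=cv2.cvtColor(manip.camera("wrist"),cv2.COLOR_RGB2BGR); b=cv2.cvtColor(manip.camera("scene"),cv2.COLOR_RGB2BGR)[150:290,200:360]
cv2.imwrite("pics/w8_raw.png",a)
b=cv2.resize(b,(480,420),interpolation=cv2.INTER_CUBIC); cv2.imwrite("pics/w8.png",np.hstack([cv2.resize(a[60:410,130:400],None,fx=1.2,fy=1.2),b]))
q=(proj(p,[[400,-215,97],[400,-250,97],[400,-180,97],[400,-325,105],[380,-270,55],[364,-175,55],[364,-365,55]])-[130,60])*1.2
print(q.round())
E
```

```text
[ 381.7 -271.6   32.4] [-2.5  1.   3.9] [-0.7   0.32  1.89 -0.    0.94  0.88]
[[ 38. 235.]
 [128. 235.]
 [-51. 235.]
 [328. 244.]
 [181. 236.]
 [ -1. 263.]
 [363. 264.]]
```

View pics/w8.png

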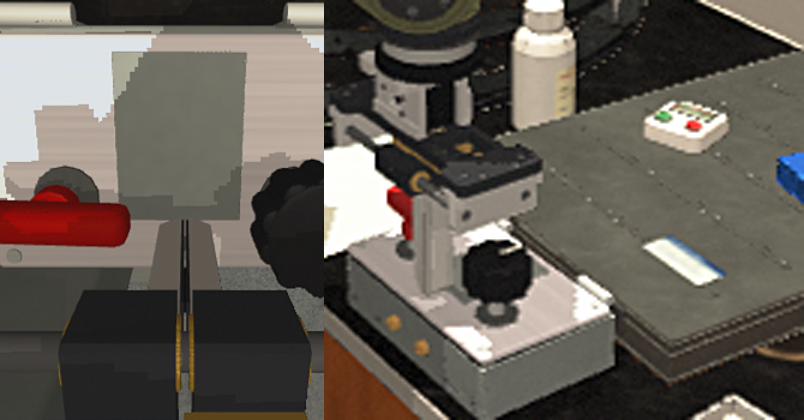

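The lid is shut on its gasket and contact is felt. That puts the real tips about 24 mm short of the TCP. The red bar's end is at (130,225). I'll go above the handle with the jaws turned across the bar and measure it by colour.

Emit:
play_rows(
  series=[
    [[0,-0.04,0],0,1],
    [[0,-0.09,0],0,1],
    [[-0.01,-0.12,-0.02],-1.571,0.5],
    [[-0.021,-0.12,-0.056],-1.571,0],
    [[-0.021,-0.12,-0.056],-1.571,0],
    [[-0.021,-0.12,-0.056],-1.571,0],
    [[-0.021,-0.12,-0.056],-1.571,0],
    [[-0.021,-0.12,-0.056],-1.571,0],
    [[-0.021,-0.12,-0.056],-1.571,0],
    [[-0.021,-0.12,-0.056],-1.571,0],
    [[-0.021,-0.12,-0.056],-1.571,0],
    [[-0.021,-0.12,-0.056],-1.571,0],
    [[-0.021,-0.12,-0.056],-1.571,0],
    [[-0.021,-0.12,-0.056],-1.571,0],
  ],
)

```text
clock: 14.9
eef_pos: [403.2, -215.9, 152.2]
eef_rot: [-1.575, 0.003, -1.57]
wrist_force: [-1.3, -0.5, 0.3]
finger_gap: 92.2
```

```bash
cat >> h.py <<'E'
def red(name="wrist",box=None):
    p=manip.camera_params(name); im=manip.camera(name).astype(int)
    m=((im[...,0]>110)&(im[...,1]<60)&(im[...,2]<60)).astype(np.uint8)
    n,l,st,ce=cv2.connectedComponentsWithStats(m)
    return p,[(st[i],ce[i],cv2.minAreaRect(cv2.findContours((l==i).astype(np.uint8),0,2)[0][0])) for i in range(1,n) if st[i,4]>60]
E
python3 - <<'E'
from h import *
s,r=toolR(); print(s["eef_pos"].round(1),s["eef_rot"].round(3),s["joints"].round(2),s["finger_gap"])
p,c=red()
for st,ce,mr in c:
    print(st,ce.round(1),np.round(mr[0],1),np.round(mr[1],1),mr[2], atz(p,*ce,95).round(1))
    bx=cv2.boxPoints(mr); print([atz(p,*b,98).round(1)[:2] for b in bx])
print("pred",proj(p,[[401.5,-215,100],[401.5,-180,100],[401.5,-250,100]]).round(1))
cv2.imwrite("pics/w9.png",cv2.cvtColor(manip.camera("wrist"),cv2.COLOR_RGB2BGR))
E
```

```text
[ 403.2 -215.9  152.2] [-1.575  0.003 -1.57 ] [-0.57  0.12  1.8   0.    1.22 -0.57] 92.24139268746201
[ 275  173   21   78 1316] [283.9 211.4] [285.1 211.5] [19.7 77.3] 1.8476102352142334 [ 402.4 -212.7   95. ]
[array([ 393.9, -246.5]), array([ 396.4, -179. ]), array([ 412.3, -179.5]), array([ 410.9, -247. ])]
[347 390  15  22 286] [353.9 401.1] [354.  400.5] [21. 14.] 90.0 [ 474.  -414.2   95. ]
[array([ 465.5, -397.1]), array([ 479.4, -397. ]), array([ 481.2, -423.6]), array([ 467. , -423.8])]
pred [[282.8 215.9]
 [282.8 174.2]
 [282.8 254.6]]
```

The bar is centred at about (402.7, -214.5) and turned about 0.03 rad. I'll descend and grip it.

Emit:
play_rows(
  series=[
    [[-0.001,0.03,0],0.03,0],
    [[-0.001,0.06,0],0.03,0.3],
    [[-0.001,0.085,0],0.03,0.4],
    [[-0.001,0.094,0],0.03,0.5],
    [[-0.001,0.094,0],0.03,1],
    [[-0.001,0.094,0],0.03,1],
    [[-0.001,0.094,0],0.03,1],
    [[-0.001,0.094,0],0.03,1],
    [[-0.001,0.094,0],0.03,1],
    [[-0.001,0.094,0],0.03,1],
  ],
  squeeze=55,
)

```text
clock: 16.0
eef_pos: [403.0, -214.7, 58.6]
eef_rot: [-1.575, 0.003, -1.603]
wrist_force: [-0.1, -0.8, 0.2]
finger_gap: 25.0
```

Emit:
play_rows(
  series=[
    [[0,0,0],0,1],
    [[0,0,0],0,1],
    [[0,0,0],0,1],
  ],
)

```text
clock: 16.3
eef_pos: [402.7, -214.7, 58.7]
eef_rot: [-1.575, 0.003, -1.603]
wrist_force: [-4.0, 1.1, 4.8]
finger_gap: 15.9
```

Emit:
play_rows(
  series=[
    [[0,0,0],0.12,1],
    [[0,0,0],0.24,1],
    [[0,0,0],0.36,1],
    [[0,0.001,0],0.48,1],
    [[0,0.001,0],0.6,1],
    [[0,0.001,-0.001],0.72,1],
    [[0,0.002,-0.001],0.84,1],
    [[0,0.002,-0.001],0.96,1],
    [[0,0.003,-0.001],1.08,1],
    [[0,0.003,-0.001],1.2,1],
    [[0,0.003,-0.001],1.3,1],
    [[0,0.003,-0.001],1.38,1],
    [[0,0.003,-0.001],1.44,1],
    [[0,0.003,-0.001],1.44,1],
  ],
)

```text
clock: 17.7
eef_pos: [401.3, -214.3, 56.6]
eef_rot: [-1.575, -0.005, -3.046]
wrist_force: [-12.1, 8.3, 21.7]
finger_gap: 15.5
```

```bash
python3 - <<'E'
from h import *
s,r=toolR(); print(s["eef_pos"].round(1),s["eef_rot"].round(3),s["wrist_force"].round(1),s["moment"].round(2),s["joints"].round(2))
E
```

```text
[ 401.3 -214.3   56.6] [-1.575 -0.005 -3.046] [-12.1   8.3  21.7] [ 1.15  2.21 -0.  ] [-0.57  0.25  1.91 -0.    0.99  0.9 ]
```

Emit:
play_rows(
  series=[
    [[0,-0.001,0],0.04,1],
    [[0,-0.001,0],0.08,1],
    [[0,-0.001,0],0.08,1],
  ],
)

```text
clock: 18.0
eef_pos: [401.3, -214.0, 57.6]
eef_rot: [-1.574, -0.006, -3.125]
wrist_force: [-1.1, 3.7, 2.1]
finger_gap: 15.5
```

```bash
python3 - <<'E'
from h import *
s,r=toolR(); print(s["eef_rot"].round(3),s["wrist_force"].round(1),s["moment"].round(2))
E
```

```text
[-1.574 -0.006 -3.125] [-1.1  3.7  2.1] [0.44 0.25 0.81]
```

The handle is at its stop: yaw has turned 1.52 rad and the reaction moment is 0.8 N·m. I'll release, lift, go above the knob with the jaws along x, and check the handle by colour.

Emit:
play_rows(
  series=[
    [[0,0,0],0,0.5],
    [[0,0,0],0,0.5],
    [[0,0,0],0,0.5],
    [[0,0,0],0,0],
    [[0,-0.03,0],0,0],
    [[0,-0.07,0],0,0],
    [[0,-0.095,0.01],-0.2,0],
    [[0,-0.095,0.111],-1.56,0],
    [[0,-0.095,0.111],-1.56,0],
    [[0,-0.095,0.111],-1.56,0],
    [[0,-0.095,0.111],-1.56,0],
    [[0,-0.095,0.111],-1.56,0],
    [[0,-0.095,0.111],-1.56,0],
    [[0,-0.095,0.111],-1.56,0],
    [[0,-0.095,0.111],-1.56,0],
    [[0,-0.095,0.111],-1.56,0],
    [[0,-0.095,0.111],-1.56,0],
    [[0,-0.095,0.111],-1.56,0],
  ],
)

```text
clock: 19.8
eef_pos: [403.7, -325.4, 152.1]
eef_rot: [-1.576, 0.004, -1.564]
wrist_force: [0.5, 0.2, 0.0]
finger_gap: 94.1
```

```bash
python3 - <<'E'
from h import *
s,r=toolR(); print(s["eef_pos"].round(1),s["eef_rot"].round(3),s["joints"].round(2),s["finger_gap"])
p,c=red()
for st,ce,mr in c:
    print(st,ce.round(1),np.round(mr[1],1),mr[2],[atz(p,*b,97).round(1)[:2] for b in cv2.boxPoints(mr)])
print("knob pred top",proj(p,[[400,-325,105],[425,-325,105],[375,-325,105],[400,-350,105],[400,-300,105]]).round(1))
im=manip.camera("wrist"); cv2.imwrite("pics/w10.png",cv2.resize(cv2.cvtColor(im,cv2.COLOR_RGB2BGR)[0:420,120:440],None,fx=1.4,fy=1.4))
E
```

```text
[ 403.7 -325.4  152.1] [-1.576  0.004 -1.564] [-0.75  0.26  1.64 -0.    1.25 -0.75] 94.05047186151195
[ 238   60   92   27 1772] [284.6  73.2] [21.3 91.1] 86.2359619140625 [array([ 367.5, -208.7]), array([ 434.6, -204.2]), array([ 436.3, -218.8]), array([ 368.1, -223.5])]
[351 320  16  16 227] [358.4 328.3] [15. 15.] 90.0 [array([ 465.8, -426.1]), array([ 479.7, -425.9]), array([ 481. , -442.3]), array([ 466.9, -442.5])]
knob pred top [[280.4 218.3]
 [311.  218.6]
 [249.8 218.1]
 [280.3 246.7]
 [280.5 188.4]]
```

View pics/w10.png

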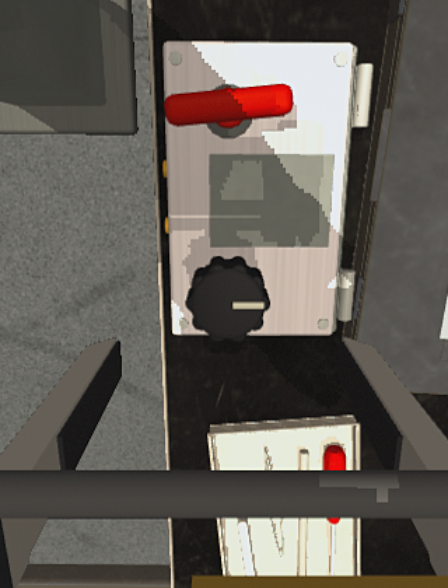

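The handle now lies along x at (228,104). The knob's top is at about (228,304), which gives (401.5, -324). Its pointer is at zero. I'll descend and grip it.

Emit:
play_rows(
  series=[
    [[-0.001,0.03,-0.002],0,0],
    [[-0.001,0.065,-0.002],0,0],
    [[-0.001,0.085,-0.002],0,0],
    [[-0.001,0.094,-0.002],0,0.3],
    [[-0.001,0.094,-0.002],0,1],
    [[-0.001,0.094,-0.002],0,1],
    [[-0.001,0.094,-0.002],0,1],
    [[-0.001,0.094,-0.002],0,1],
    [[-0.001,0.094,-0.002],0,1],
    [[-0.001,0.094,-0.002],0,1],
    [[-0.001,0.094,-0.002],0,1],
  ],
  squeeze=60,
)

```text
clock: 21.0
eef_pos: [401.7, -324.2, 58.7]
eef_rot: [-1.575, 0.003, -1.567]
wrist_force: [4.7, -0.3, 3.3]
finger_gap: 49.1
```

Emit:
play_rows(
  series=[
    [[0,0.004,0],0,1],
    [[0,0.008,0],0,1],
    [[0,0.011,0],0,1],
    [[0,0.013,0],0,1],
    [[0,0.013,0],0,1],
  ],
)

```text
clock: 21.5
eef_pos: [401.6, -324.3, 45.9]
eef_rot: [-1.575, 0.002, -1.567]
wrist_force: [-1.7, 1.6, 10.8]
finger_gap: 49.2
```

The spring force of 10.8 N at 12.8 mm matches a knob that is pushed in. Now I'll turn it clockwise.

Emit:
play_rows(
  series=[
    [[0,0,0],0.12,1],
    [[0,0,0],0.24,1],
    [[0,0,0],0.36,1],
    [[0,0,0],0.48,1],
    [[0,0,0],0.6,1],
    [[0,0,0],0.72,1],
    [[0,0,0],0.84,1],
    [[0,0,0],0.96,1],
    [[0,0,0],1.08,1],
    [[0,0,0],1.2,1],
    [[0,0,0],1.3,1],
    [[0,0,0],1.38,1],
    [[0,0,0],1.44,1],
    [[0,0,0],1.48,1],
    [[0,0,0],1.5,1],
    [[0,0,0],1.5,1],
  ],
)

```text
clock: 23.1
eef_pos: [401.4, -324.1, 45.6]
eef_rot: [-1.574, -0.005, -3.067]
wrist_force: [-1.6, 2.4, 5.2]
finger_gap: 49.6
```

```bash
python3 - <<'E'
from h import *
s,r=toolR(); print(s["eef_pos"].round(1),s["eef_rot"].round(3),s["wrist_force"].round(1),s["moment"].round(2),s["joints"].round(2))
E
```

```text
[ 401.4 -324.1   45.6] [-1.574 -0.005 -3.067] [-1.6  2.4  5.2] [0.54 0.16 0.91] [-0.75  0.39  1.75 -0.    1.01  0.75]
```

The knob is at its stop, with a 0.9 N·m reaction. I'll release, back off and check.

Emit:
play_rows(
  series=[
    [[0,0,0],0,0.55],
    [[0,0,0],0,0.3],
    [[0,0,0],0,0.2],
    [[0,0,0],0,0.2],
    [[0,-0.02,0],0,0.2],
    [[0,-0.06,0],0,0.2],
    [[0,-0.11,0],0,0.2],
    [[0.02,-0.15,-0.054],0,0.2],
    [[0.02,-0.16,-0.054],0,0.2],
    [[0.02,-0.16,-0.054],0,0.2],
  ],
)

```text
clock: 24.1
eef_pos: [378.6, -271.7, 208.7]
eef_rot: [-1.57, -0.001, -3.066]
wrist_force: [0.1, -0.8, -0.4]
finger_gap: 75.2
```

```bash
python3 - <<'E'
from h import *
s,r=toolR(); print(s["eef_pos"].round(1),s["wrist_force"].round(1))
p,c=red()
for st,ce,mr in c: print(st,mr[2],[atz(p,*b,97).round(1)[:2] for b in cv2.boxPoints(mr)])
a=cv2.cvtColor(manip.camera("wrist"),cv2.COLOR_RGB2BGR)[60:330,140:420]; b=cv2.cvtColor(manip.camera("scene"),cv2.COLOR_RGB2BGR)[150:310,200:470]
cv2.imwrite("pics/w11.png",np.hstack([cv2.resize(a,(400,386)),cv2.resize(b,(400,386),interpolation=cv2.INTER_CUBIC)]))
# bystanders: compare top view with the start
t=cv2.cvtColor(manip.camera("top"),cv2.COLOR_RGB2BGR); o=cv2.imread("pics/top0.png")
for n,(x0,y0,x1,y1) in dict(hdpe=(160,145,200,185),amber=(352,166,380,195)).items(): print(n,cv2.absdiff(t,o)[y0:y1,x0:x1].mean())
for X,n in (([401.5,-324,105],"out"),([401.5,-324,92],"in")): print(n,((proj(p,X)[0]-[140,60])*1.4286).round())
E
```

```text
[ 378.6 -271.7  208.7] [ 0.1 -0.8 -0.4]
[ 474   89   68   18 1000] 90.0 [array([ 494.9, -438.4]), array([ 499.6, -499.8]), array([ 485. , -504.3]), array([ 480.2, -442. ])]
[219 136  18  68 977] 86.633544921875 [array([ 434.6, -204.7]), array([ 436.5, -218.9]), array([ 369.8, -225. ]), array([ 367.7, -210. ])]
hdpe 5.27375
amber 2.8526272577996714
out [284. 173.]
in [281. 169.]
```

The viewer's picture limit is reached, so I'll check the knob's pointer and height, and the bottles, numerically.

```bash
python3 - <<'E'
from h import *
p=manip.camera_params("wrist"); g=cv2.cvtColor(manip.camera("wrist"),cv2.COLOR_RGB2GRAY)
c=proj(p,[401.5,-324,92])[0]; x,y=int(c[0]),int(c[1]); w=g[y-36:y+36,x-36:x+36]
n,l,st,ce=cv2.connectedComponentsWithStats((w<70).astype(np.uint8)); i=l[36-8,36-8] or l[36+8,36]
print("ctr",c.round(1),"knob blob",st[i],ce[i].round(1)+[x-36,y-36])
print("exp width px in/out", [np.ptp(proj(p,[[401.5,-299,z],[401.5,-349,z]])[:,0]).round(1) for z in (92,78,105,91)])
print("\n".join("".join("#" if v<70 else ("+" if v>130 else ".") for v in r[::2]) for r in w[::3]))
t=cv2.cvtColor(manip.camera("top"),cv2.COLOR_RGB2BGR); o=cv2.imread("pics/top0.png")
for n,(a,b,d,e) in dict(hdpe=(166,148,198,182),amber=(354,168,378,194)).items():
    m=cv2.matchTemplate(t[b-8:e+8,a-8:d+8],o[b:e,a:d],cv2.TM_CCOEFF_NORMED); print(n,cv2.minMaxLoc(m)[1],cv2.minMaxLoc(m)[3],"expect (8,8)")
E
```

```text
ctr [337.6 178.1] knob blob [  11    9   50   51 1744] [335.4 176.1]
exp width px in/out [np.float64(50.0), np.float64(48.0), np.float64(52.1), np.float64(49.9)]
......++++++++++++++++++++++++++++++
......++++++++++++++++++++++++++++++
......++++++++++++++++++++++++++++++
......+++++++++++.#.+++++++++++++++.
......+++++.##.#######+++++++++++++#
......++++###############.+++++++++#
......+++.##################+++++++#
.....++#####################++++++.#
.....+######################++++++##
.....+.######################.++++##
.....++########################+++##
.....+################..+++++.#+++##
......##############+++++.####+++.##
++..++#######################++++###
++++++.#######################+++###
++++++++######################+++###
++++++++.####################+++.###
+++++++++#################++++++.###
++++++++++###############+++++++####
+++++++++++++++####+++..++++++++####
++++++++++++++++++++++++++++++++####
+++++++++++++++++++++++++++++++.####
.................++++++++++++++.....
....................................
hdpe 0.9994325041770935 (8, 8) expect (8,8)
amber 0.9982078075408936 (8, 8) expect (8,8)
```

The pointer has turned from +x to -y (about 1.4 rad). The knob's size matches the pushed-in height, the handle is still at its stop and the bottles haven't moved. I'm handing the job in.

```bash
python3 -c "
from cell import manip
print(manip.sign_off())"
```

```text
the job is handed in; nothing more can be done
None
```

The job is done in the order asked and handed in at about 24 s, with the arm well clear of everything.

- **Puck:** I set it in the ring, and a close-up after release showed it flat and centred.
- **Lid:** I pushed it down until the fingers felt it resting on the gasket.
- **T-handle:** I turned it about 1.5 rad clockwise, to the stop. A later view showed the bar still lying front to back after I let go.
- **Knob:** I pushed it in about 13 mm (10.8 N) and turned it clockwise to the stop. After I let go, its pointer had gone from +x to -y, and its apparent width matched the pushed-in height. That difference is only about 2 pixels.
- **Bottles:** Both matched their starting positions in the top view, with no shift.

**What didn't go to plan:**
- The first grasp missed the puck without touching it. The real fingertips end about 24 mm short of the reported tool point, so I corrected for that from then on.
- The 12-picture limit ran out before the last view, so the final checks on the knob, handle and bottles used image code rather than a picture I looked at.

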